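# Lay the long pipe offcut on its rest

## Robot

A 6-joint arm with a two-finger parallel gripper is mounted at the origin on the work surface. World frame = base frame: x ahead of the robot, y to its left, z up, the work surface at z = 0. Lengths are in m, angles in rad, forces in N, time in s.
With the tool pointing down it reaches from about 0.225 to 0.875 m from the base axis. Payload 3.4 kg.
Tool frame: the origin (TCP) lies between the finger pads; the fingertips stand 8 mm ahead of it and the grasp point (between the pads) lies 11 mm behind it (bot.finger_overhang is the z of the fingertips in the tool frame, in m); z points along the fingers, y is the line along which they close (so a half turn about z gives the same grasp; the last joint's range is limited). The gripper opens to 85 mm and grips with 20 to 120 N. Pads are 22 mm wide; open, the fingers measure 114 mm over their backs; the gripper's body (76 mm by 85 mm) begins 54 mm behind the grasp point. The pads swing forward as they close: fully open they stand 13 mm farther back than shut.
Start: joints at [0.991, 0.276, 1.505, -0, 1.361, -0.121], TCP at [0.255, 0.516, 0.206] pointing down, gripper open.
Joint ranges: [-2.89, 2.89], [-0.75, 2.08], [0.22, 2.7], [-1.18, 4.32], [0.11, 2.71], [-2.7, 2.7]. Speed limits (rad/s): [2.57, 2.57, 3.14, 3.14, 3.14, 3.14].

## Interface

Orientations are given as a unit quaternion [x, y, z, w].
In Python, from rig import bot, command_gripper, cams, order gives the robot as it stands. The module is installed in compiled form; this text tells all that it offers. Calls block until the motion is done:
- bot.move_pose(position, orientation): joint-space move of the TCP to a pose.
- bot.move_straight(position, attitude=None, v=0.15, force_limit=None): straight line of the TCP; attitude=None keeps the orientation; v is the mean speed in m/s. With force_limit (N) it stops when the force on the tool has changed by that much, and returns True; else False.
- bot.move_joints(angles): joint-space move.
- command_gripper(opening, newtons=None): finger opening in m; newtons is the grip in N (None keeps the last); returns when the fingers have stopped.
- bot.dwell(seconds).
- bot.inverse_kinematics(position, orientation): joint angles nearest the present ones, or None.
- bot.get_state(): the state.
- cams.read_camera(name): name is "side" or "top" or "wrist"; returns a dict with "color" (384x512x3 uint8, red, green, blue), "fov_y" (degrees; the focal length in pixels is half the picture's height over the tangent of half this angle, whatever the lens; pixels are square), "cx", "cy" (the principal point, pixels), "extrinsics" (4x4, takes a point from world to camera coordinates); the wrist camera has in their place "T_tool_cam" (4x4, takes a point from camera to tool coordinates, whose origin is the TCP and whose axes are the flange's). Camera axes: x right, y down, z forward; pixel columns grow to the right and rows downward; lengths in m; the calibration is good to about 2 mm. A picture is of the moment at which its call begins: read the wrist's pose just before it. There is no depth.
A pose or a line that the arm cannot do raises bot.MotionError and nothing moves.
- order.finish_job(): hands the job in; it is judged then, once.
Trained networks look in a picture, given as the dict that the camera call returned (one of the last four; its "shot" number tells which), for a name from the list of things; names that differ only in an ending like _2 or _b are one class to them, and where a whole thing is asked for, a point or a joint stands for the part that bears it (a point fixed in the world has none). Each returns a list of dicts, best first, with "p" (0 to 1); they miss things now and then, are a little off and sometimes report something else, mostly with a low value. They report only what shows in the picture. A call takes as long as a camera call. They do not tell look-alikes from the thing itself.
- cams.find_in(picture, name): "extent" ([left, top, width, height] as shares, 0 to 1, of the picture: columns of its width, rows of its height, round what is visible of it).
The state is a dict: "time": time; "joints": joint angles; "dq": joint speeds; "joint_efforts": joint torques, N m; "ee_pos": TCP position; "tcp_rot": TCP orientation; "force": force on the tool from outside, world axes, zero at the start; "torque": the same for the moment, N m; "gripper_width": finger opening in m; "finger_force": force on a finger pad.
Only numpy, scipy, OpenCV 4.12 (cv2) and the standard library are available. Lean on these libraries where they do the work, as an engineer would, in place of code of your own. Each camera call takes 0.05 s, during which the arm holds its last target. There are 200 camera calls.

## Task

The two white pipe offcuts are lying loose in the drawer under the sink. Pick up the longer one and lay it in the two V forks of the raised plywood pipe rest, about centred so that it sticks out alike at both ends, and let go of it. Leave the shorter offcut where it lies in the drawer.

Things in the scene. Friction and masses are not known exactly. Their poses are not given: they have to be found in the camera images.
- long_pipe_mid (a point): centre of the longer white PVC pipe offcut: a straight loose tube 180 mm long, 40 mm outside diameter, 3 mm wall, about 60 g, lying level on the drawer's floor (the centre is 20 mm above that floor). Its own y axis runs along the pipe.
- short_pipe_mid (a point): centre of the shorter white PVC pipe offcut: same 40 mm outside diameter, but only 90 mm long, lying level on the drawer's floor at least 90 mm from the longer one, centre to centre. Its own y axis runs along the pipe. It is to be left alone.
- rest_seat (a point): where the centre of a 40 mm pipe lies once centred in the fixed plywood pipe rest, 108 mm above the cabinet floor. Base board 100 x 170 x 12 mm; two uprights 16 mm thick, 34 mm wide, at own y = +55 and -55 mm, each topped by a 90 degree V fork open upwards, its arms ending 3 mm above this point, 62 mm apart. Own z is up; own y runs from fork to fork: the pipe is to lie along it.
- drawer_floor (a point): centre of the floor's upper face in the grey plastic drawer, 4 mm above the cabinet floor. The drawer is fixed, 420 mm along own x, 360 mm along own y, open at the top, rim 55 mm above the cabinet floor; own -x is nearest the robot. A brush, a sink plug and a 220 mm tall spray bottle stand in its far part, beyond x = +100 mm; both pipes lie nearer.
Things that resemble listed ones, but are neither listed nor needed, are in the scene too. What is shaped like the part that bears long_pipe_mid but black is not meant.

How it is judged:
By the outcome, as a careful person would: the job done as asked, in the order asked, and still so for the second after the job is handed in, with the robot touching nothing.
It also fails if it takes over 42 s, if anything falls off the work surface, if the arm or the gripper's body presses on something with over 40 N, if the wrist force passes 120 N, or if a joint passes its speed limit or range.

## Working session

There is one attempt and no reset: what is moved stays moved. The work goes in short steps, each a Python script; the robot and the scene stay as the last script left them, time stands still between calls to the robot, and variables do not carry over. Pictures are saved under pics/ and viewed, at most 10 in all, crops included, and the job is handed in when it is done.

```bash
mkdir -p pics
python3 - <<'E'
from rig import bot,cams
import cv2,numpy as np
ims=[]
for n in ["top","side"]:
    p=cams.read_camera(n); ims.append(p["color"])
    print(n,p["fov_y"],p["cx"],p["cy"],np.round(p["extrinsics"],3).tolist())
    for k in ["long_pipe_mid","short_pipe_mid","rest_seat","drawer_floor"]:
        print(k,[(round(d["p"],2),np.round(np.array(d["extent"])*[512,384,512,384]).tolist()) for d in cams.find_in(p,k)][:4])
    cv2.imwrite(f"pics/{n}0.png",cv2.resize(p["color"][:,:,::-1],(768,576),interpolation=cv2.INTER_CUBIC))
print(bot.get_state())
E
```

```text
top 54.93974324723234 254.92264479566512 187.5267153137952 [[-0.007, -1.0, -0.022, 0.021], [-0.989, 0.01, -0.151, 0.414], [0.151, 0.021, -0.988, 0.972], [0.0, 0.0, 0.0, 1.0]]
long_pipe_mid [(0.85, [342.0, 231.0, 59.0, 54.0]), (0.73, [303.0, 150.0, 64.0, 27.0])]
short_pipe_mid [(0.88, [318.0, 114.0, 36.0, 17.0])]
rest_seat [(0.68, [129.0, 100.0, 62.0, 52.0])]
drawer_floor [(0.87, [250.0, 21.0, 157.0, 190.0])]
side 43.63055089879049 261.9650960456549 193.34451145746408 [[0.981, -0.196, 0.008, -0.402], [-0.128, -0.669, -0.732, 0.141], [0.149, 0.717, -0.681, 1.145], [0.0, 0.0, 0.0, 1.0]]
long_pipe_mid [(0.86, [301.0, 246.0, 22.0, 76.0]), (0.64, [164.0, 304.0, 71.0, 69.0])]
short_pipe_mid [(0.84, [355.0, 258.0, 21.0, 43.0]), (0.55, [280.0, 109.0, 47.0, 63.0])]
rest_seat [(0.63, [281.0, 112.0, 46.0, 62.0])]
drawer_floor []
{'time': 0.5, 'joints': array([ 9.90989038e-01,  2.75884808e-01,  1.50495293e+00, -1.57052730e-06,
        1.36070329e+00, -1.21011182e-01]), 'dq': array([-0.00020745, -0.00104975, -0.00038377,  0.00097031, -0.00254295,
        0.00145173]), 'joint_efforts': array([-2.32332473e-03, -4.16267574e+01, -2.45878047e+01, -4.92887830e-04,
        1.33307261e-03, -6.59702096e-06]), 'ee_pos': array([0.25466335, 0.51553547, 0.20581555]), 'tcp_rot': array([2.27391228e-01, 9.73803486e-01, 2.39835106e-05, 9.58347940e-06]), 'force': array([0.16962959, 0.36183082, 0.46563677]), 'torque': array([-0.05333354,  0.00258981,  0.00386622]), 'finger_force': 0.0, 'gripper_width': 0.08564226080730349}
```

View pics/top0.png

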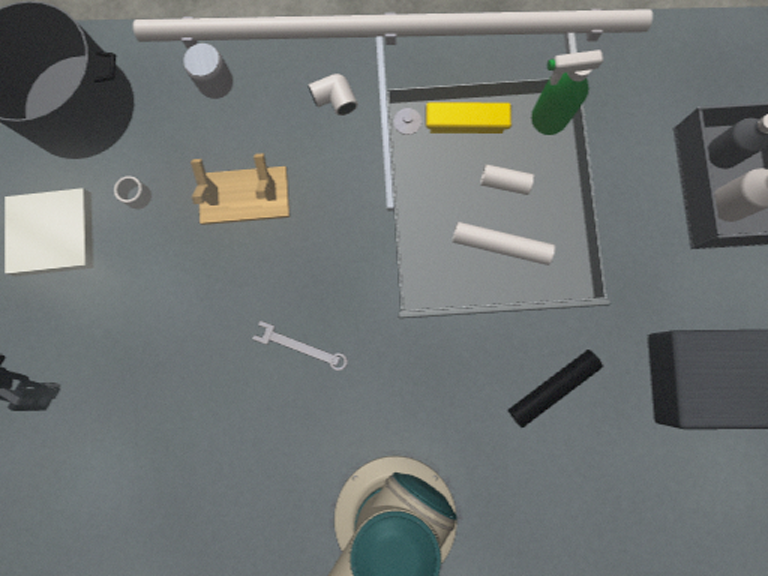

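View pics/side0.png

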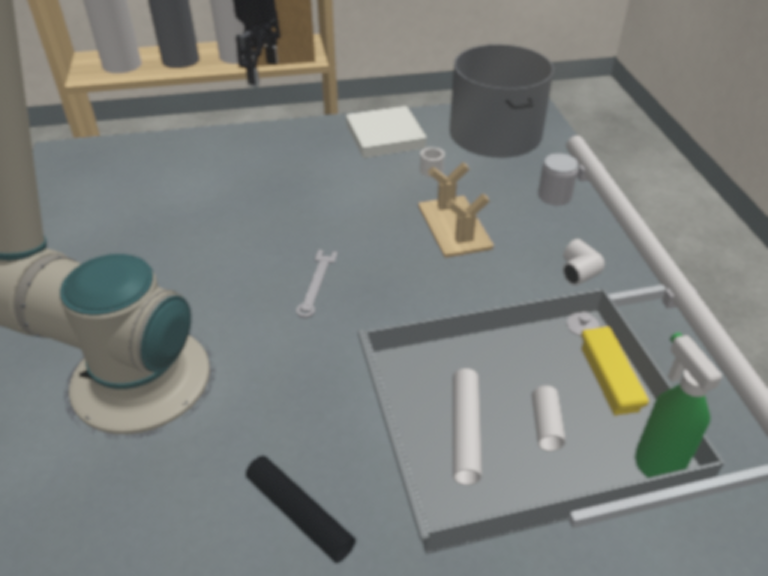

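The top view shows three candidates for the long pipe, in enlarged pixels:
- White tube at (503,243), in the drawer, is about twice the length of the other white one. It fits long_pipe_mid.
- White tube at (507,179), in the drawer, is the short offcut.
- Black tube at (555,388), outside the drawer, is the decoy.

The rest is at (240,195), with forks at (200,180) and (263,170).

```bash
cat > h.py <<'E'
import numpy as np,cv2
def K(p):
    f=192/np.tan(np.radians(p["fov_y"])/2); return np.array([[f,0,p["cx"]],[0,f,p["cy"]],[0,0,1]])
def ext(p,state=None):
    if "extrinsics" in p: return np.array(p["extrinsics"])
    from scipy.spatial.transform import Rotation as R
    T=np.eye(4);T[:3,:3]=R.from_quat(state["tcp_rot"]).as_matrix();T[:3,3]=state["ee_pos"]
    return np.linalg.inv(T@np.array(p["T_tool_cam"]))
def back(uv,z,k,E):
    uv=np.atleast_2d(uv).astype(float); Ei=np.linalg.inv(E)
    d=np.c_[uv,np.ones(len(uv))]@np.linalg.inv(k).T@Ei[:3,:3].T; c=Ei[:3,3]
    return c+d*((z-c[2])/d[:,2])[:,None]
def proj(P,k,E):
    q=np.atleast_2d(P)@E[:3,:3].T+E[:3,3]; q=q@k.T; return q[:,:2]/q[:,2:]
def pipe(p,box,z,E,thr=150):
    x,y,w,h=[int(round(v)) for v in box]; m=np.zeros(p["color"].shape[:2],np.uint8)
    s=np.s_[max(y-5,0):y+h+5,max(x-5,0):x+w+5]; m[s]=(p["color"][s].min(axis=2)>thr)*255
    c=max(cv2.findContours(m,cv2.RETR_EXTERNAL,cv2.CHAIN_APPROX_NONE)[0],key=cv2.contourArea)
    (cx,cy),(a,b),ang=cv2.minAreaRect(c); t=np.radians(ang if a>b else ang+90)
    d=np.array([np.cos(t),np.sin(t)])*max(a,b)/2
    e=back([[cx-d[0],cy-d[1]],[cx+d[0],cy+d[1]]],z,K(p),E); v=e[1]-e[0]
    return e.mean(0),np.degrees(np.arctan2(v[1],v[0])),np.linalg.norm(v)
def restpts(x,y,a):
    c,s=np.cos(a),np.sin(a); Rz=np.array([[c,-s],[s,c]])
    L=[(-.05,-.085,.012),(.05,-.085,.012),(.05,.085,.012),(-.05,.085,.012)]
    for yy in(-.055,.055):
        L+=[(-.031,yy,.111),(.031,yy,.111),(0,yy,.08)]
    L=np.array(L); L[:,:2]=L[:,:2]@Rz.T+[x,y]; return L
E
python3 - <<'E'
from h import *
from rig import cams
out=[]
for n,bl,bs,quad in [("top",[303,150,64,27],[318,114,36,17],[(200,222),(288,216),(288,167),(196,170)]),("side",[301,246,22,76],[355,258,21,43],[(419,205),(464,198),(492,243),(444,253)])]:
    p=cams.read_camera(n);E=ext(p)
    print(n,pipe(p,bl,.024,E),pipe(p,bs,.024,E))
    w=back(np.array(quad)/1.5,.012,K(p),E); print(np.round(w,3).tolist(),[round(np.linalg.norm(w[i]-w[i-1]),3) for i in range(4)])
    out.append((p,E,w))
for p,E,w in out: print(w.mean(0))
E
```

```text
top (array([ 0.48433095, -0.20341426,  0.024     ]), np.float64(-104.1630141820752), np.float64(0.18757559054269013)) (array([ 0.60697775, -0.21552412,  0.024     ]), np.float64(-100.75503283192725), np.float64(0.09697667523980119))
[[0.535, 0.363, 0.012], [0.544, 0.196, 0.012], [0.641, 0.198, 0.012], [0.637, 0.375, 0.012]] [np.float64(0.104), np.float64(0.167), np.float64(0.097), np.float64(0.177)]
side (array([ 0.48584663, -0.19840634,  0.024     ]), np.float64(-107.12976105735774), np.float64(0.2116715086731681)) (array([ 0.60839862, -0.21132229,  0.024     ]), np.float64(-108.25415923240432), np.float64(0.12508706492477875))
[[0.535, 0.355, 0.012], [0.632, 0.362, 0.012], [0.646, 0.209, 0.012], [0.548, 0.197, 0.012]] [np.float64(0.158), np.float64(0.097), np.float64(0.153), np.float64(0.099)]
[0.589278   0.28293866 0.012     ]
[0.59005121 0.28082617 0.012     ]
```

```bash
cat >> h.py <<'E'
from scipy.spatial.transform import Rotation as R
def down(t):
    y=np.array([np.cos(t),np.sin(t),0]); z=np.array([0,0,-1.]); return R.from_matrix(np.c_[np.cross(y,z),y,z]).as_quat()
def best(bot,P,t):
    c=[(abs(j[5]),k) for k in (t,t+np.pi) if (j:=bot.inverse_kinematics(P,down(k))) is not None]; return down(min(c)[1])
E
python3 - <<'E'
from h import *
from rig import cams,bot
def look(tag,P,t):
    bot.move_pose(P,best(bot,P,t)); s=bot.get_state(); p=cams.read_camera("wrist"); E=ext(p,s)
    print(tag,s["time"],s["joints"].round(2),s["ee_pos"].round(3)); return p,E
p,E=look("rest",[.56,.283,.30],np.radians(4)); print(np.round(p["T_tool_cam"],3).tolist())
im=cv2.resize(p["color"][:,:,::-1],(768,576),interpolation=cv2.INTER_CUBIC)
for q in proj(restpts(.589,.283,np.radians(4)),K(p),E)*1.5: cv2.circle(im,tuple(int(v) for v in q),3,(0,0,255),-1)
cv2.imwrite("pics/w_rest.png",im); np.savez("rest.npz",E=E,k=K(p),c=p["color"])
p,E=look("pipe",[.46,-.203,.28],np.radians(-14))
for k in ["long_pipe_mid","short_pipe_mid"]:
    for d in cams.find_in(p,k)[:2]:
        b=np.array(d["extent"])*[512,384,512,384]; print(k,d["p"],b.round(),pipe(p,b,.024,E))
im=cv2.resize(p["color"][:,:,::-1],(768,576),interpolation=cv2.INTER_CUBIC)
cv2.imwrite("pics/w_pipe.png",im)
E
```

```text
rest 2.0667 [0.36 0.32 1.21 0.   1.61 0.29] [0.559 0.284 0.3  ]
[[0.001, -0.947, -0.321, 0.084], [1.0, 0.001, 0.0, 0.0], [0.0, -0.321, 0.947, -0.168], [0.0, 0.0, 0.0, 1.0]]
pipe 3.925 [-0.55  0.13  1.51  0.    1.5  -0.31] [ 0.461 -0.202  0.28 ]Traceback (most recent call last):
  File "<stdin>", line 13, in <module>
  File "h.py", line 18, in pipe
    c=max(cv2.findContours(m,cv2.RETR_EXTERNAL,cv2.CHAIN_APPROX_NONE)[0],key=cv2.contourArea)
ValueError: max() iterable argument is empty
```

View pics/w_rest.png

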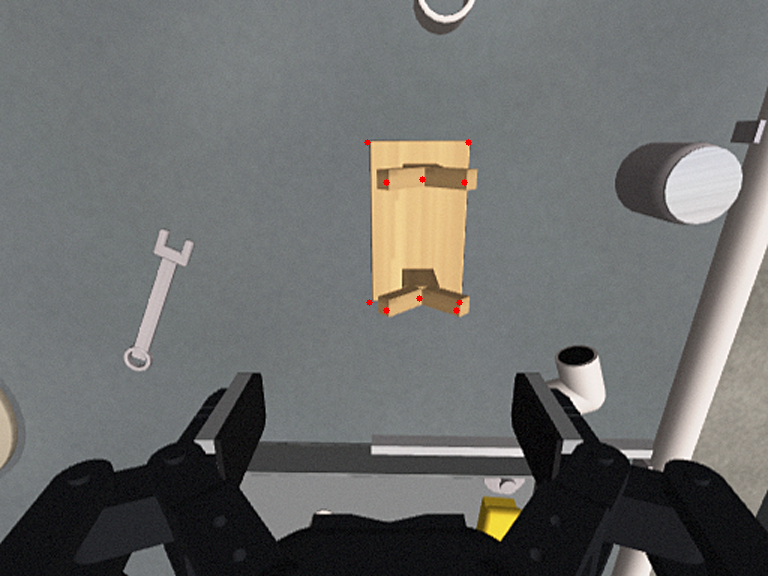

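The wrist view shows the rest with the model dots within about 3 px. The board corners are at (371,141), (469,142), (464,300) and (373,300), and the V bottoms at about (423,180) and (421,297). I correct the seat to about (0.591, 0.284) with yaw about 3.7°.

Run:
```python
from h import *
from rig import cams,bot
s=bot.get_state(); p=cams.read_camera("wrist"); E=ext(p,s)
im=cv2.resize(p["color"][:,:,::-1],(768,576),interpolation=cv2.INTER_CUBIC)
cv2.imwrite("pics/w_pipe.png",im)
print(proj([[.484,-.203,.024],[.607,-.215,.024]],K(p),E)*1.5)
for k in ["long_pipe_mid","short_pipe_mid"]:
    for d in cams.find_in(p,k)[:2]:
        b=np.array(d["extent"])*[512,384,512,384]; print(k,d["p"],b.round())
        try: print(pipe(p,b,.024,E))
        except ValueError: print("-")
```

```text
[[411.31633868 224.95231574]
 [537.89648181 206.65232382]]
long_pipe_mid 0.95 [258.  87.  33. 124.]
(array([ 0.48964214, -0.20527375,  0.024     ]), np.float64(-103.66905081378248), np.float64(0.1897061733094953))
long_pipe_mid 0.84 [ 73. 195. 112.  69.]
-
short_pipe_mid 0.75 [339. 100.  32.  71.]
(array([ 0.60195424, -0.20823   ,  0.024     ]), np.float64(-97.81747344561951), np.float64(0.10774605950623332))
```

View pics/w_pipe.png

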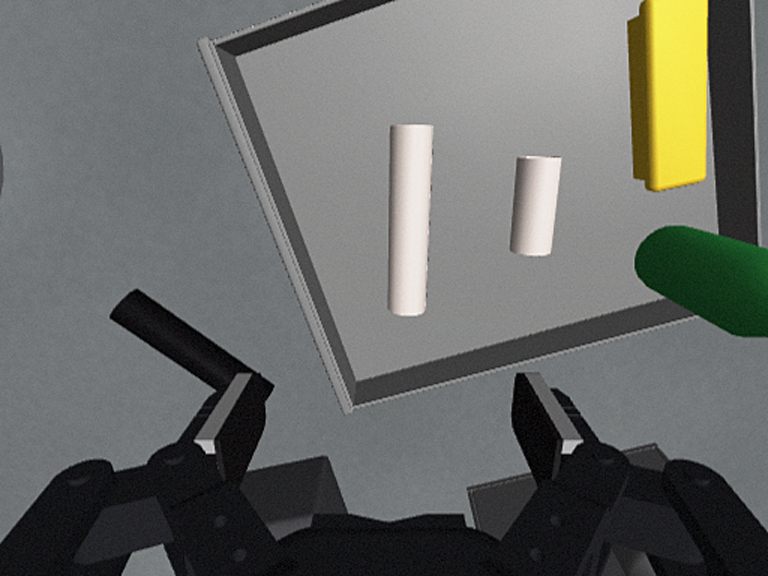

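The wrist close-up confirms it: the long white tube is at (411,220), rows 124–316 (about 190 px), and the short one is at (537,206), about 98 px. The black tube is outside the drawer. After removing the end-face bias, the long pipe's centre is about (0.487, -0.200), axis -104°.

Run:
```python
from h import *
from rig import cams,bot,command_gripper
c=[.487,-.2]; q=best(bot,c+[.12],np.radians(-14))
bot.move_pose(c+[.12],q)
print(bot.move_straight(c+[.018],v=.1,force_limit=15),bot.get_state()["ee_pos"])
command_gripper(.03,40)
s=bot.get_state(); print(s["gripper_width"],s["finger_force"])
bot.move_straight(c+[.25],v=.15)
s=bot.get_state(); p=cams.read_camera("wrist"); E=ext(p,s)
print(s["gripper_width"],s["finger_force"],s["time"],s["force"])
cv2.imwrite("pics/w_held.png",cv2.resize(p["color"][:,:,::-1],(768,576)))
ax=np.array([np.cos(np.radians(-104)),np.sin(np.radians(-104)),0])
G=s["ee_pos"]+[0,0,.008]
# four quadrants of each end rim (centre, top), pipe assumed centred
for e in(-.09,.09): print(e,(proj([G+ax*e,G+ax*e+[0,0,.02],G+ax*e-[0,0,.02]],K(p),E)*1.5).round().tolist())
```

```text
False [ 0.48755199 -0.20031858  0.01861074]
0.029703807089346924 0.0
0.03005196541962618 0.0 8.3083 [0.39696274 0.74664065 0.02690274]
-0.09 [[388.0, 121.0], [388.0, 118.0], [388.0, 123.0]]
0.09 [[388.0, 525.0], [388.0, 563.0], [388.0, 492.0]]
```

View pics/w_held.png

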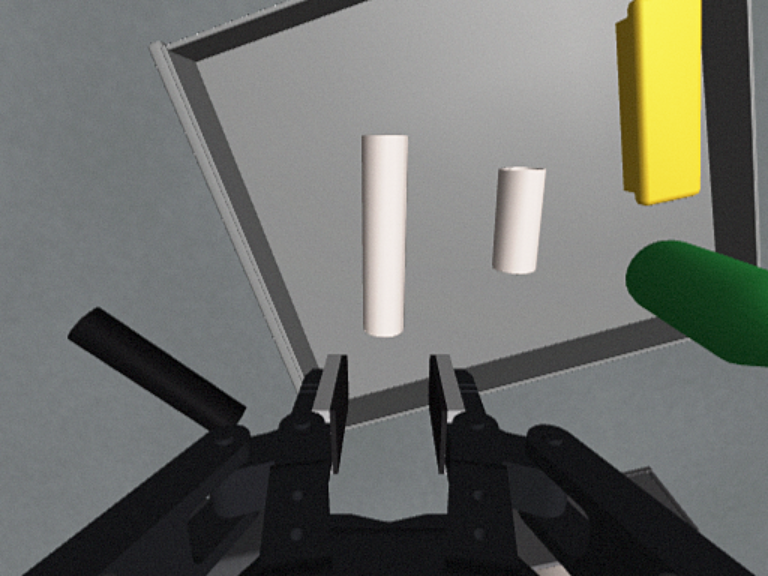

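The grasp missed. The long pipe still lies in the drawer at (384,235), between but below the fingers. I'll triangulate its height from the cameras.

Run:
```python
from h import *
from rig import cams,bot
from scipy.optimize import least_squares
V=[]
for n in ["wrist","top","side"]:
    s=bot.get_state(); p=cams.read_camera(n); E=ext(p,s); k=K(p)
    d=cams.find_in(p,"long_pipe_mid")
    for dd in d[:3]:
        b=np.array(dd["extent"])*[512,384,512,384]
        x,y,w,h=b.round().astype(int)
        m=np.zeros((384,512),np.uint8); sl=np.s_[max(y-6,0):y+h+6,max(x-6,0):x+w+6]; m[sl]=(p["color"][sl].min(axis=2)>150)*255
        cs=cv2.findContours(m,cv2.RETR_EXTERNAL,cv2.CHAIN_APPROX_NONE)[0]
        if not cs: continue
        c=max(cs,key=cv2.contourArea)
        if cv2.contourArea(c)<300: continue
        M=cv2.convexHull(c)[:,0]; print(n,dd["p"],b.round(),cv2.minAreaRect(c)); print(pipe(p,b,.024,E)); V.append((M,k,E)); break
a=np.linspace(0,2*np.pi,40)
def hullbox(P,Q):
    # support function of the silhouette in 24 directions
    return (P@Q.T).max(0)
D=np.c_[np.cos(t:=np.linspace(0,2*np.pi,24,endpoint=False)),np.sin(t)]
def res(v,per=False):
    x,y,z,t=v; ax=np.array([np.cos(t),np.sin(t),0]); nn=np.array([-ax[1],ax[0],0])
    P=np.concatenate([[x,y,z]+e*ax+.02*(np.cos(a)[:,None]*nn+np.sin(a)[:,None]*[0,0,1]) for e in(-.09,.09)])
    return np.concatenate([hullbox(proj(P,k,E)-M.mean(0),D)-hullbox(M-M.mean(0)+.0,D) for M,k,E in V])
r=least_squares(res,[.487,-.2,.024,np.radians(-104)],loss="soft_l1")
print(r.x,np.degrees(r.x[3]),[np.abs(q).mean().round(2) for q in np.split(r.fun,len(V))],len(V))
print(bot.get_state()["ee_pos"],bot.get_state()["time"])
```

```text
wrist 0.62 [236.  88.  39. 136.] ((257.0, 153.0), (142.0, 46.0), 90.0)
(array([ 0.48283884, -0.20082778,  0.024     ]), np.float64(-104.09241779960864), np.float64(0.1965291325295251))
side 0.96 [304. 247.  21.  76.] ((317.0, 286.0), (84.0, 26.0), 90.0)
(array([ 0.49158114, -0.20251513,  0.024     ]), np.float64(-106.06896063465521), np.float64(0.22339086316496268))
[ 0.48592312 -0.19730662  0.02241103 -1.84338842] -105.61837644922643 [np.float64(4.56), np.float64(3.55)] 2
[ 0.4869376  -0.19994859  0.24980026] 8.6583
```

```bash
cat > fit.py <<'E'
from h import *
from rig import cams,bot
from scipy.optimize import least_squares
D=np.c_[np.cos(t:=np.linspace(0,2*np.pi,24,endpoint=False)),np.sin(t)]
a=np.linspace(0,2*np.pi,40)
def seg(p,E,guess,L,thr=180):
    x,y=proj(guess,K(p),E)[0].astype(int)
    m=(p["color"].min(axis=2)>thr).astype(np.uint8)
    n,l,st,_=cv2.connectedComponentsWithStats(m)
    ids=l[max(y-4,0):y+5,max(x-4,0):x+5]; ids=ids[ids>0]
    i=np.bincount(ids).argmax(); c=cv2.findContours((l==i).astype(np.uint8),0,cv2.CHAIN_APPROX_NONE)[0][0]
    print(st[i]); return cv2.convexHull(c)[:,0]+0.
def fit(names,guess,ang,L=.18,z=None):
    V=[]
    for n in names:
        s=bot.get_state(); p=cams.read_camera(n); E=ext(p,s); V.append((seg(p,E,guess,L),K(p),E))
    def res(v):
        x,y,zz,t=v; zz=zz if z is None else z; ax=np.array([np.cos(t),np.sin(t),0]); nn=np.array([-ax[1],ax[0],0])
        P=np.concatenate([[x,y,zz]+e*ax+.02*(np.cos(a)[:,None]*nn+np.sin(a)[:,None]*[0,0,1]) for e in(-L/2,L/2)])
        return np.concatenate([((proj(P,k,E)-M.mean(0))@D.T).max(0)-((M-M.mean(0))@D.T).max(0) for M,k,E in V])
    r=least_squares(res,[*guess,ang],loss="soft_l1",x_scale=[.01,.01,.01,.1])
    print(names,r.x.round(4),np.degrees(r.x[3]).round(1),[np.abs(q).mean().round(2) for q in np.split(res(r.x),len(V))]); return r.x
E
python3 - <<'E'
from fit import *
for n in (["wrist"],["top"],["side"],["wrist","top","side"]):
    try: fit(n,[.487,-.2,.024],np.radians(-104),z=None if len(n)>1 else .024)
    except Exception as e: print(n,e)
p=cams.read_camera("wrist"); T=np.linalg.inv(p["T_tool_cam"])
print(proj([[0,.015,.008],[0,-.015,.008],[.011,.015,.008],[-.011,.015,.008],[.011,-.015,.008],[-.011,-.015,.008],[0,.015,-.011]],K(p),T)*1.5)
E
```

```text
[ 246   90   25  135 2953]
['wrist'] [ 0.4847 -0.2025 -0.5334 -1.8316] -104.9 [np.float64(2.48)]
['top'] attempt to get argmax of an empty sequence
[306 246  16  77 877]
['side'] [ 0.4841 -0.199   0.024  -1.8595] -106.5 [np.float64(1.93)]
[ 246   90   25  135 2955]
['wrist', 'top', 'side'] attempt to get argmax of an empty sequence
[[421.62985913 338.40640664]
 [354.27431759 338.35370924]
 [422.27481836 315.52281129]
 [421.00799295 360.47064487]
 [353.6686514  315.46917707]
 [354.85829768 360.41885218]
 [425.07141844 358.68846233]]
```

Run:
```python
from fit import *
from rig import command_gripper
print(bot.finger_overhang)
s=bot.get_state(); c=[.487,-.2]
command_gripper(.07)
bot.move_straight(c+[.04],v=.2)
z0=bot.get_state()["force"]
print(bot.move_straight(c+[-.025],v=.03,force_limit=5))
s=bot.get_state(); print(s["ee_pos"],s["force"]-z0,s["time"])
p=cams.read_camera("side"); cv2.imwrite("pics/s1.png",cv2.resize(p["color"][190:370,200:440,::-1],(800,600),interpolation=cv2.INTER_CUBIC))
```

```text
0.008
False
[ 0.48709882 -0.20005374 -0.02484439] [-0.43866432  1.27642188  0.31516896] 12.9417
```

View pics/s1.png

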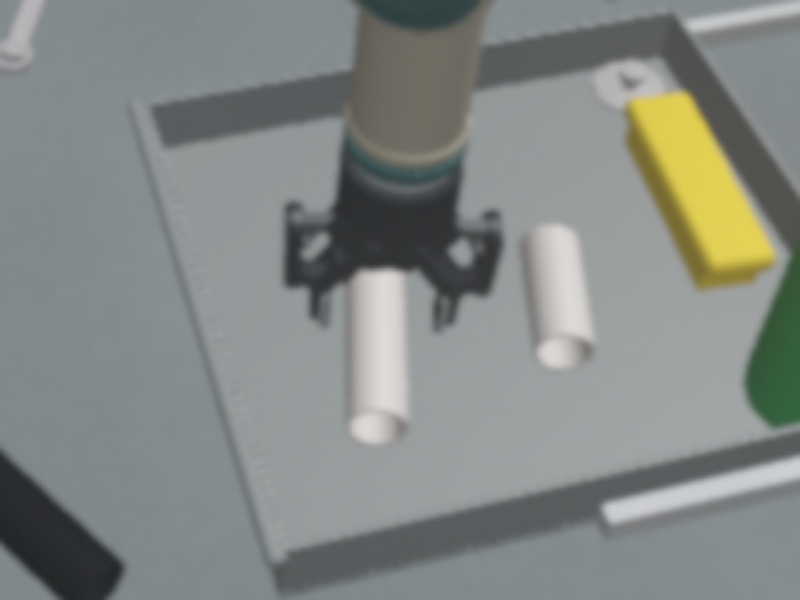

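The side view shows the fingers straddling the pipe, tips at (320,325) and (438,328) and centred on it. There was no floor contact at TCP z = -0.025, so the true tips are well above the reported position. I'll feel for the floor.

Run:
```python
from fit import *
from rig import command_gripper
c=[.487,-.2]
hit=bot.move_straight(c+[-.06],v=.025,force_limit=5)
s=bot.get_state(); print(hit,s["ee_pos"],s["force"],s["time"])
if hit:
    z=s["ee_pos"][2]
    bot.move_straight(c+[z+.012],v=.1)
    command_gripper(.03,40); s=bot.get_state(); print(s["gripper_width"],s["finger_force"],s["ee_pos"],s["time"])
```

```text
True [ 0.48717641 -0.20009491 -0.02919221] [ 0.0672211  -0.65698714  5.50993519] 13.475
0.03917048265604093 40.20486831665039 [ 0.48661566 -0.19978996 -0.01736436] 14.1333
```

It's gripped: width 39.2 mm at 40 N. The pipe centre (z = 0.024) sits 41 mm above the reported TCP, so seating it at z = 0.108 means TCP z of about 0.067.

Run:
```python
from fit import *
c=[.487,-.2]
bot.move_straight(c+[.16],v=.2)
P=[.591,.284,.16]; q=best(bot,P,np.radians(3.7)); bot.move_pose(P,q)
s=bot.get_state(); p=cams.read_camera("wrist"); print(s["gripper_width"],s["finger_force"],s["time"],s["ee_pos"],R.from_quat(s["tcp_rot"]).as_matrix().round(2).tolist())
im=cv2.resize(p["color"][:,:,::-1],(768,576)); T=np.linalg.inv(p["T_tool_cam"])
A=np.linspace(0,2*np.pi,60)
for e,col in((.09,(0,0,255)),(-.09,(255,0,0))):
    for u in proj(np.c_[np.full(60,e),.02*np.cos(A),-.0414+.02*np.sin(A)],K(p),T)*1.5: cv2.circle(im,tuple(int(v) for v in u),1,col,-1)
for u in proj(restpts(.591,.284,np.radians(3.7)),K(p),ext(p,s))*1.5: cv2.circle(im,tuple(int(v) for v in u),3,(0,255,0),-1)
cv2.imwrite("pics/w_over.png",im)
p=cams.read_camera("side"); 
cv2.imwrite("pics/s_over.png",cv2.resize(p["color"][60:240,200:440,::-1],(800,600),interpolation=cv2.INTER_CUBIC))
```

```text
0.0392006493387808 40.240768790245056 16.9667 [0.59135927 0.28267683 0.15999054] [[-0.06, 1.0, 0.0], [1.0, 0.06, -0.0], [-0.0, 0.0, -1.0]]
```

View pics/w_over.png

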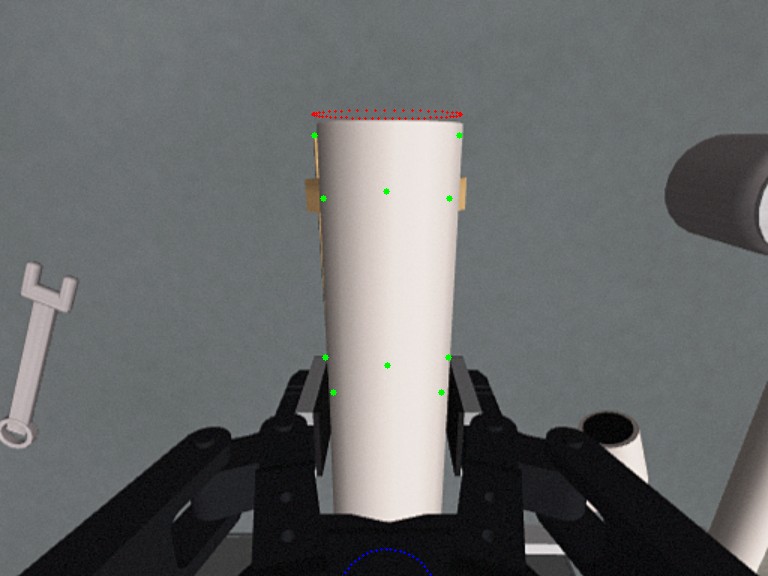

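View pics/s_over.png

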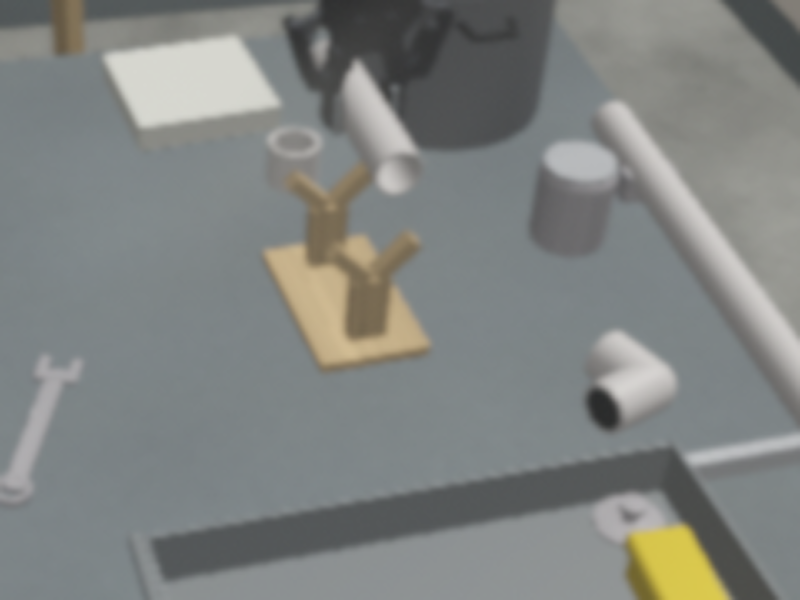

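The wrist view shows the pipe's far end at row 122 against 114 predicted, so it is held about 2 mm off centre towards world -y. The fork tips at (312,195) and (462,195) match the model. I'll compensate by 2 mm and lower with a force limit.

Run:
```python
from fit import *
from rig import command_gripper
c=[.5907,.286]
bot.move_straight(c+[.085],v=.12)
hit=bot.move_straight(c+[.055],v=.02,force_limit=5)
s=bot.get_state(); print(hit,s["ee_pos"],s["force"],s["gripper_width"],s["time"])
if hit and s["ee_pos"][2]<.08:
    command_gripper(.075); z=bot.get_state()["ee_pos"][2]
    bot.move_straight([*bot.get_state()["ee_pos"][:2],.26],v=.15)
    s=bot.get_state(); p=cams.read_camera("wrist"); E=ext(p,s); print(s["time"],s["ee_pos"])
    im=cv2.resize(p["color"][:,:,::-1],(768,576))
    for u in proj(restpts(.591,.284,np.radians(3.7)),K(p),E)*1.5: cv2.circle(im,tuple(int(v) for v in u),3,(0,255,0),-1)
    cv2.imwrite("pics/w_done.png",im)
    fit(["wrist"],[.591,.284,.108],np.radians(93.7),z=.108)
```

```text
True [0.59068545 0.28589522 0.06798824] [-0.77615613 -0.17843198  3.80076148] 0.03940497917218139 18.7417
20.6167 [0.58927038 0.28545198 0.25889286]
[ 251   88   28  163 4133]
['wrist'] [0.5943 0.2832 0.108  1.6219] 92.9 [np.float64(3.2)]
```

View pics/w_done.png

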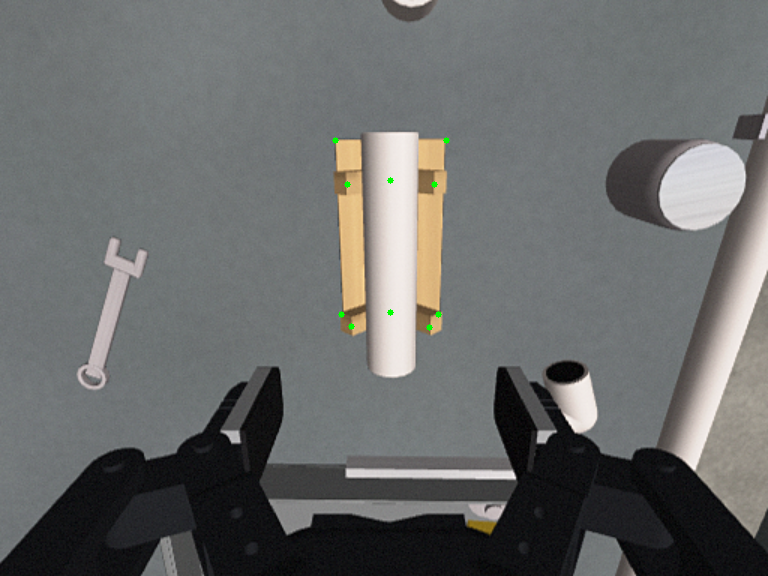

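The pipe lies in both V forks, rows 132–377, and the fitted centre is about 1 mm from the seat along the forks. The gripper is clear, so I'm handing in.

```bash
python3 -c "
from rig import order
print(order.finish_job())"
```

```text
the job is handed in; nothing more can be done
None
```

The longer white offcut now lies in both V forks of the rest, about 1 mm off centre by the last wrist picture, released; I never gripped the shorter one. The job was handed in at about 21 s, after a first grasp that missed because the fingertips stood about 30 mm higher than reported.

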